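# Put a water meter together in its body

## Task

Put the taken-apart water meter together in the brass meter body on its stand, one part after another from the inside out: the white measuring chamber down into the bore, the blue impeller onto the pin inside it, the orange cover plate on top to close the chamber, the black register over the cover's dome, and last the brass head ring over it all and down into the body's mouth. Every part must sit upright and fully home and be let go; the ring is only set in, not screwed. Leave the caliper, the red-handled pliers and the green circuit board where they lie.

Things in the scene. Friction and masses are not known exactly. Their poses are not given: they have to be found in the camera images.
- meter_body: Brass meter body, open bowl 88 mm across, fixed on a grey stand. Origin: bench level under the bore; z up; pipe ends along y to +-68 mm, 45 mm high. Bowl's upper face at z 52 mm. Stepped bore, 3 mm chamfers: mouth 72 mm across down to a ledge at z 42 (seat of the head ring); then 52 mm across down to a floor at z 30 (seat of the chamber). Seated origins in z: 30, 34, 66, 74, 42 in goal order.
- chamber: White plastic cup, mouth up, 48 mm across outside (49 at the rim), 41 mm inside, 40 mm high, floor 4 mm thick, 2 mm chamfer inside the rim; in the middle a steel pin, 6 mm across, round tip 18 mm above the underside. Origin: centre of the underside; z up. 0.09 kg. Grasp across the outside near the rim; seated, the rim stands 18 mm above the body's upper face.
- impeller: Blue impeller, standing: disc and vanes 34 mm across, 19 mm high, and a stem 12 mm across up to 50 mm, steel tip. From below a hole 12 mm across and 20 mm deep takes the chamber's pin. Origin: centre of the underside; z up. 0.045 kg. Grasp the stem near its top; seated on the chamber's floor, the stem stands 14 mm out of the chamber.
- cover: Orange cover plate, dome up: spigot 36 mm across from z 0 to 4 mm (fits the chamber's mouth), disc 48 mm across from z 4 to 8 (rests on the chamber's rim), dome 24 mm across up to z 24, hollow from below (18 mm across, 21 deep) to clear the impeller's stem. Origin: centre of the underside; z up. 0.05 kg. Grasp the dome.
- register: Black register, white dial up: can 50 mm across, 17 mm high, then a dome 38 mm across up to 38 mm; below, a recess 29 mm across and 17 mm deep goes over the cover's dome. Origin: centre of the underside; z up. About 0.12 kg. Grasp the 38 mm dome. Seated, it stands on the cover's disc; it may be turned any way.
- head_ring: Brass sleeve 56 mm high, thread end down: 64 mm across the ribbed upper part, 68 mm over the lowest 12 mm; 57 mm inside, an inward lip at the top (z 50 to 56) leaves a 45 mm opening. Origin: centre of the underside; z up. About 0.32 kg. Grasp across the upper part. Seated on the ledge of the body's mouth; the register's dome looks out 14 mm at the top.
- caliper: Bystander: steel caliper with a black display, 70 x 200 x 13 mm, lying on the bench. Origin: centre of the underside. Not to be disturbed.
- long_nose: Bystander: long-nose pliers with red handles, 45 x 173 x 12 mm, lying on the bench. Origin: centre of the underside, long axis y. Not to be disturbed.
- module_board: Bystander: small green circuit board, 42 x 62 x 14 mm, lying on the bench. Origin: centre of the underside, long axis y. Not to be disturbed.
Mind the look-alikes: they are no part of the job. Leave any pink or turquoise look-alike of the register alone.

How it is judged:
On the way, in this order (a step that is already met when the one before it is completed fails the run):
1. the chamber sits in the body's bore (horizontal distance between chamber and meter_body below 0.007 m and z of chamber in the frame of meter_body between 0.027 and 0.033 m and angle between chamber's own z axis and vertical below 0.08 rad), for 0.2 s.
2. the impeller sits on the chamber's pin (horizontal distance between impeller and meter_body below 0.007 m and z of impeller in the frame of meter_body between 0.031 and 0.037 m and angle between impeller's own z axis and vertical below 0.08 rad), for 0.2 s.
3. the cover plate closes the chamber (horizontal distance between cover and meter_body below 0.007 m and z of cover in the frame of meter_body between 0.063 and 0.069 m and angle between cover's own z axis and vertical below 0.08 rad), for 0.2 s.
4. the register stands on the cover plate, over its dome (horizontal distance between register and meter_body below 0.007 m and z of register in the frame of meter_body between 0.071 and 0.077 m and angle between register's own z axis and vertical below 0.08 rad), for 0.2 s.
5. the head ring is over everything and down in the body's mouth (horizontal distance between head_ring and meter_body below 0.007 m and z of head_ring in the frame of meter_body between 0.039 and 0.045 m and angle between head_ring's own z axis and vertical below 0.08 rad), for 0.2 s.
At the end, for the whole second after the job is handed in: Chamber, impeller, cover plate, register and head ring are all seated in the meter body: each centred on the bore within 7 mm, at its seated height within 3 mm (origins 30, 34, 66, 74 and 42 mm above the body's origin), upright within 0.08 rad, and at rest (below 0.02 m/s) (all of step 1 and all of step 2 and all of step 3 and all of step 4 and all of step 5 and linear speed of each of chamber, impeller, cover, register, head_ring below 0.02 m/s); the robot touches nothing.
It fails at once if the caliper is moved by more than 20 mm (distance of caliper from where it was at the start of the episode above 0.02 m).
It fails at once if the pair of pliers is moved by more than 20 mm (distance of long_nose from where it was at the start of the episode above 0.02 m).
It fails at once if the circuit board is moved by more than 20 mm (distance of module_board from where it was at the start of the episode above 0.02 m).
It also fails if it takes over 128 s, if anything falls off the work surface, if the arm or the gripper's body presses on something with over 40 N, if the wrist force passes 120 N, or if a joint passes its speed limit or range.

## Robot

A 6-joint arm with a two-finger parallel gripper is mounted at the origin on a cart in front of the work surface, level with it; the furniture and walls round the work are solid. World frame = base frame: x ahead of the robot, y to its left, z up, the work surface at z = 0. Lengths are in m, angles in rad, forces in N, time in s.
With the tool pointing down it reaches from about 0.25 to 0.775 m from the base axis. Payload 4 kg.
Tool frame: the origin (TCP) lies at the centre of the arm's flange, where the gripper is bolted on; the fingertips stand 199 mm ahead of it and the grasp point (between the pads) lies 180 mm ahead of it (robot.tcp_to_tips is the z of the fingertips in the tool frame, in m); z points along the fingers, y is the line along which they close (so a half turn about z gives the same grasp; the last joint's range is limited). The gripper opens to 94 mm and grips with 3 to 60 N. Pads are 16 mm wide; open, the fingers measure 119 mm over their backs; the gripper's body (75 mm by 177 mm) begins 78 mm behind the grasp point.
Start: joints at [-1.389, 0.087, 1.371, -0, 1.684, -0.103], TCP at [0.155, -0.528, 0.405] pointing down, gripper open.
Joint ranges: [-3.1, 3.1], [-0.76, 2.03], [0.27, 2.55], [-1.08, 4.22], [0.17, 2.65], [-2.57, 2.57]. Speed limits (rad/s): [2.79, 2.79, 3.14, 3.14, 3.14, 3.14].

## Interface

Orientations are given as [roll, pitch, yaw] about the fixed x, y, z axes, in that order (R = Rz(yaw) Ry(pitch) Rx(roll)).
In Python, from bench import robot gives the robot as it stands.
- The arm moves only by the tool play_rows, never from a script. Its arguments are lists of equal length, an entry for each row: "translation": the shift along the tool's x, y, z scaled (see below), a list of three; "twist": the turn, a rotation vector about the tool's x, y, z scaled (see below), a list of three; "gripper": the opening, from -1 (shut) to 1 (fully open). A call has 1 to 8 rows; each row shifts and turns the commanded pose from where the row before left it, along the tool's axes as they then stand; what a row does not reach is not made up. The controller multiplies each number of a shift by 0.04 m and each number of a turn by 0.1 rad. A row lasts 1/10 s, in which the tool goes at most 50 mm and 8.59 degrees, less where a joint would pass 70% of its speed; a pose out of reach is approached as far as the arm can. A call with a number of a shift or a turn outside -1 to 1 is refused whole. A call with a gripper value outside its range is refused whole. The fingers move at their own pace and stop on an object; the grip force is fixed at half the most. Time passes only in rows, so rows that do not move let the fingers close. It gives the time, the measured TCP pose, the force, the opening and the grip force at its end, in the units of the state.
- robot.get_obs(): the state, without advancing time (a new reading comes with each control period).
- robot.snapshot(name): name is "scene" or "top" or "wrist"; returns the picture (420x560x3 uint8, red, green, blue); there is no depth.
- robot.camera_model(name): a dict with "camera_matrix" (3x3 intrinsics, pixels), "k1" (the pictures are not rectified: a ray, as slopes to the right and down, at radius r is drawn at 1 + k1 r^2 times it, then the intrinsics apply), "rvec" (rotation vector, rad) and "tvec" (3), from world to camera coordinates, as OpenCV has them. Camera axes: x right, y down, z forward; pixel columns grow to the right and rows downward; lengths in m; the calibration is good to about 2 mm. A picture is of the moment at which its call begins: read the wrist's pose just before it. camera_model takes no time and is no camera call; for the wrist camera it gives the pose at the moment of the call.
- robot.close_job(): hands the job in; it is judged then, once.
Trained networks look in the newest picture that a camera, given by its name, has taken for a name from the list of things; names that differ only in an ending like _2 or _b are one class to them, and where a whole thing is asked for, a point or a joint stands for the part that bears it (a point fixed in the world has none). Each returns a list of dicts, best first, with "score" (0 to 1); they miss things now and then, are a little off and sometimes report something else, mostly with a low value. They report only what shows in the picture. A call takes as long as a camera call. They do not tell look-alikes from the thing itself.
- robot.recognise(name, camera): "centre" ([x, y, z] in m, in world coordinates, good to about 4 mm: the middle of the surface that is visible of it).
- robot.spot_point(name, camera): "centre" ([x, y, z] in m, in world coordinates, good to about 4 mm: a listed point, or the origin of a listed thing).
The state is a dict: "time": time; "joint_positions": joint angles; "qvel": joint speeds; "joint_torque": joint torques, N m; "tool_pos": TCP position; "ee_rot": TCP orientation; "wrist_force": force on the tool from outside, world axes, zero at the start; "wrist_torque": the same for the moment, N m; "width": finger opening in m; "finger_force": force on a finger pad.
Only numpy, scipy, OpenCV 4.12 (cv2) and the standard library are available. Lean on these libraries where they do the work, as an engineer would, in place of code of your own. Each camera call takes 0.05 s, during which the arm holds its last target. There are 200 camera calls.

## Working session

There is one attempt and no reset: what is moved stays moved. The work goes in short steps, Python scripts to look and compute and a tool call to move; the robot and the scene stay as the last step left them, time stands still between calls to the robot, and variables do not carry over. Pictures are saved under pics/ and viewed, at most 14 in all, crops included, and the job is handed in when it is done.

Besides the shell and the picture viewer there is one more tool, called after ">>>" in YAML: its name, and indented under it one key for each argument. play_rows: Moves the arm, as the interface text tells. Its arguments: {"type":"object","properties":{"translation":{"type":"array","items":{"type":"array","items":{"type":"number","minimum":-1,"maximum":1}}},"twist":{"type":"array","items":{"type":"array","items":{"type":"number","minimum":-1,"maximum":1}}},"gripper":{"type":"array","items":{"type":"number"}}},"required":["translation","twist","gripper"]}

```bash
mkdir -p pics; ls; python3 - <<'E'
from bench import robot
import cv2
o=robot.get_obs(); print({k:o[k] for k in('time','tool_pos','ee_rot','width','wrist_force')})
ims=[]
for c in('scene','top'):
    im=robot.snapshot(c); cv2.imwrite(f'pics/{c}0.png',im[:,:,::-1])
for n in['meter_body','chamber','impeller','cover','register','head_ring','caliper','long_nose','module_board']:
    for c in('top','scene'):
        print(n,c,[(round(d['score'],2),[round(float(x),3) for x in d['centre']]) for d in robot.spot_point(n,c)])
E
```

```text
pics
{'time': 0.0, 'tool_pos': array([ 0.15450741, -0.52773755,  0.40351431]), 'ee_rot': array([-3.13943610e+00, -1.99307840e-04,  2.84777061e-01]), 'width': 0.09419611638211892, 'wrist_force': array([0.265554  , 0.17490895, 0.05340072])}
meter_body top [(0.95, [0.615, -0.117, -0.002])]
meter_body scene [(0.93, [0.614, -0.116, -0.002])]
chamber top [(0.93, [0.434, 0.133, -0.002])]
chamber scene [(0.84, [0.432, 0.131, 0.002])]
impeller top [(0.67, [0.602, 0.085, 0.003])]
impeller scene []
cover top [(0.58, [0.609, 0.306, -0.004])]
cover scene [(0.55, [0.606, 0.309, 0.003])]
register top [(0.96, [0.512, -0.01, -0.001]), (0.83, [0.426, -0.061, -0.003]), (0.74, [0.321, -0.195, 0.001]), (0.6, [0.342, 0.011, -0.004])]
register scene [(0.85, [0.512, -0.004, 0.002]), (0.8, [0.342, 0.012, 0.001]), (0.72, [0.322, -0.202, 0.0]), (0.62, [0.423, -0.059, -0.001])]
head_ring top [(0.65, [0.447, 0.332, 0.001])]
head_ring scene [(0.63, [0.454, 0.334, 0.004])]
caliper top [(0.7, [0.729, 0.22, -0.003]), (0.4, [0.635, -0.266, 0.003])]
caliper scene [(0.91, [0.734, 0.217, 0.002])]
long_nose top [(0.6, [0.635, -0.264, -0.001])]
long_nose scene [(0.81, [0.633, -0.262, 0.003]), (0.45, [0.607, 0.307, -0.001])]
module_board top []
module_board scene [(0.56, [0.453, -0.195, 0.0])]
```

View pics/top0.png

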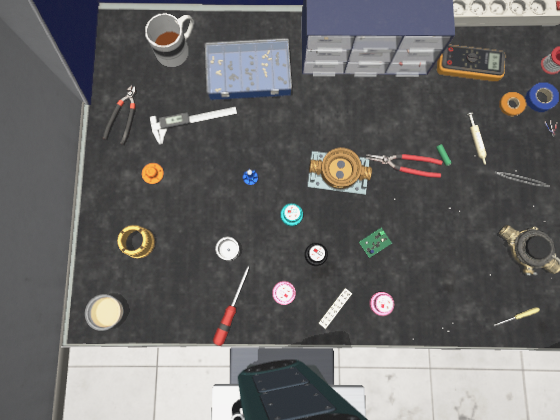

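View pics/scene0.png

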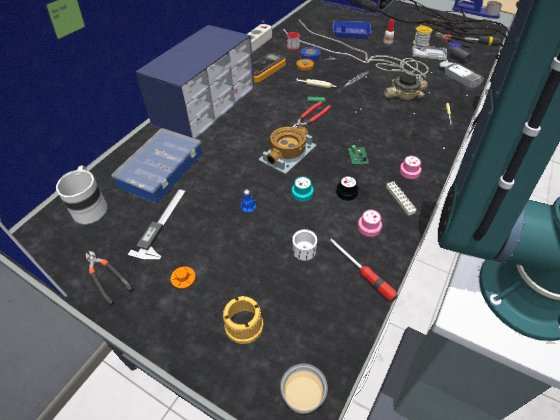

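>>> play_rows:
  translation:
    - [0,0,0]
    - [0,0,0]
    - [0,0,0]
    - [0.7,-0.6,0]
    - [0.7,-0.6,0]
    - [0.7,-0.6,0]
    - [0.7,-0.6,0]
    - [0.7,-0.6,0]
  twist:
    - [0,0,0.95]
    - [0,0,0.95]
    - [0,0,0.95]
    - [0,0,0]
    - [0,0,0]
    - [0,0,0]
    - [0,0,0]
    - [0,0,0]
  gripper: [1,1,1,1,1,1,1,1]

```text
time: 1.8
tool_pos: [0.2954, -0.4068, 0.4048]
ee_rot: [3.141, -0.0, -0.001]
wrist_force: [1.1, -0.4, -1.1]
width: 0.0942
finger_force: 0.0
```

>>> play_rows:
  translation:
    - [0.7,-0.7,0]
    - [0.7,-0.7,0]
    - [0.7,-0.7,0]
    - [0.7,-0.7,0]
    - [0.7,-0.7,0]
    - [0.7,-0.7,0]
    - [0.7,-0.7,0]
    - [0.7,-0.7,0]
  twist:
    - [0,0,0]
    - [0,0,0]
    - [0,0,0]
    - [0,0,0]
    - [0,0,0]
    - [0,0,0]
    - [0,0,0]
    - [0,0,0]
  gripper: [1,1,1,1,1,1,1,1]

```text
time: 2.6
tool_pos: [0.5195, -0.1825, 0.4048]
ee_rot: [3.141, -0.0, -0.0]
wrist_force: [0.4, 0.0, 0.1]
width: 0.0941
finger_force: 0.0
```

```bash
cat > h.py <<'E'
from bench import robot
import cv2, numpy as np
np.set_printoptions(precision=4,suppress=True)
def pose():
    o=robot.get_obs(); print('t',round(o['time'],2),'tcp',o['tool_pos'],'rot',o['ee_rot'],'w',round(o['width'],4),'F',o['wrist_force']); return o
def spots(name,cams=('wrist',)):
    for c in cams:
        print(name,c,[(round(d['score'],2),np.round(d['centre'],4).tolist()) for d in robot.spot_point(name,c)])
def world(uv,z,m):
    K=np.array(m['camera_matrix']);k1=m['k1'];R,_=cv2.Rodrigues(np.array(m['rvec'],float));t=np.array(m['tvec'],float).ravel()
    p=cv2.undistortPoints(np.array([[uv]],float),K,np.array([k1,0,0,0],float))[0,0]
    d=R.T@np.array([*p,1]);c=-R.T@t
    return c+d*(z-c[2])/d[2]
def project(P,m):
    R=np.array(m['rvec'],float);t=np.array(m['tvec'],float)
    return cv2.projectPoints(np.array(P,float).reshape(-1,1,3),R,t,np.array(m['camera_matrix']),np.array([m['k1'],0,0,0],float))[0][:,0]
E
cat > look.py <<'E'
import sys; from h import *
pose(); m=robot.camera_model('wrist'); im=robot.snapshot('wrist')
cv2.imwrite(f'pics/{sys.argv[1]}.png',im[:,:,::-1]); import pickle; pickle.dump(m,open(f'pics/{sys.argv[1]}.pkl','wb'))
for n in sys.argv[2:]: spots(n)
R,_=cv2.Rodrigues(np.array(m['rvec'],float)); print('cam',-R.T@np.array(m['tvec'],float).ravel(),'axis',R[2])
E
python3 look.py w1 meter_body
```

```text
t 2.6 tcp [ 0.5195 -0.1825  0.4048] rot [ 3.1412 -0.0004 -0.0001] w 0.0941 F [0.3606 0.0358 0.1041]
meter_body wrist [(0.59, [0.6141, -0.117, 0.0003])]
cam [ 0.6017 -0.1824  0.3849] axis [-0.2821  0.0002 -0.9594]
```

View picture.

View pics/w1.png

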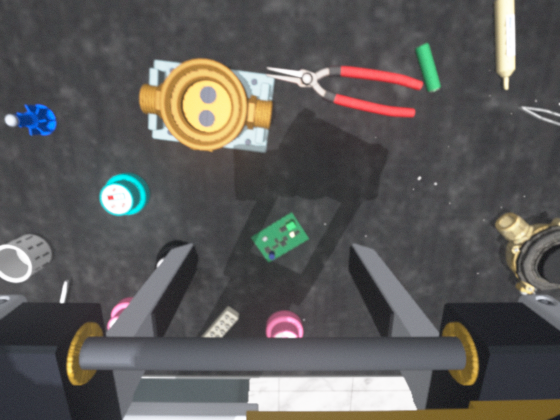

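```bash
cat > fit.py <<'E'
from h import *
C={'meter_body':[(.044,.052),(.033,.042+.0),(.036,.049),(.026,.039)],'chamber':[(.0245,.04),(.0205,.038)],'impeller':[(.006,.05),(.017,.019)],
'cover':[(.024,.008),(.012,.024)],'register':[(.025,.017),(.019,.038)],'head_ring':[(.032,.056),(.0225,.056)]}
def fit(name,xy0,cam,im=None,m=None,rng=.008,circ=None):
    if im is None:
        m=robot.camera_model(cam); im=robot.snapshot(cam)
    g=cv2.cvtColor(im,cv2.COLOR_RGB2GRAY) ; G=0
    for k in range(3):
        c=cv2.GaussianBlur(im[:,:,k].astype(np.float32),(0,0),1.0); G=np.maximum(G,np.hypot(cv2.Sobel(c,5,1,0),cv2.Sobel(c,5,0,1)))
    G=np.minimum(G,np.percentile(G,98)); a=np.linspace(0,2*np.pi,90)
    out=[]
    for r,z in (circ or C[name]):
        best=(-1,)
        for dx in np.arange(-rng,rng+1e-6,.0005):
            for dy in np.arange(-rng,rng+1e-6,.0005):
                P=np.c_[xy0[0]+dx+r*np.cos(a),xy0[1]+dy+r*np.sin(a),0*a+z]
                uv=project(P,m).astype(np.float32)
                s=cv2.remap(G,uv[:,0].copy(),uv[:,1].copy(),cv2.INTER_LINEAR).mean()
                if s>best[0]: best=(s,xy0[0]+dx,xy0[1]+dy)
        out.append(best); print(name,cam,(r,z),np.round(best,4))
    return out
E
python3 - <<'E'
from fit import *; import pickle
im=cv2.imread('pics/w1.png')[:,:,::-1].copy(); m=pickle.load(open('pics/w1.pkl','rb'))
fit('meter_body',(.614,-.117),'wrist',im,m)
im=cv2.imread('pics/top0.png')[:,:,::-1].copy(); m=robot.camera_model('top')
for n,p in {'meter_body':(.614,-.117),'chamber':(.433,.132),'impeller':(.602,.085),'cover':(.608,.307),'register':(.425,-.06),'head_ring':(.45,.333)}.items(): fit(n,p,'top',im,m)
E
```

```text
meter_body wrist (0.044, 0.052) [224.5243   0.6135  -0.1125]
meter_body wrist (0.033, 0.042) [151.52     0.6185  -0.1225]
meter_body wrist (0.036, 0.049) [146.4179   0.609   -0.1225]
meter_body wrist (0.026, 0.039) [173.3939   0.613   -0.116 ]
meter_body top (0.044, 0.052) [209.6337   0.6125  -0.1135]
meter_body top (0.033, 0.042) [120.4124   0.622   -0.125 ]
meter_body top (0.036, 0.049) [139.2855   0.622   -0.113 ]
meter_body top (0.026, 0.039) [121.1958   0.616   -0.115 ]
chamber top (0.0245, 0.04) [295.5162   0.433    0.134 ]
chamber top (0.0205, 0.038) [222.8725   0.4285   0.1285]
impeller top (0.006, 0.05) [297.8375   0.5995   0.0885]
impeller top (0.017, 0.019) [293.6856   0.596    0.0875]
cover top (0.024, 0.008) [297.9963   0.6055   0.31  ]
cover top (0.012, 0.024) [172.2389   0.614    0.299 ]
register top (0.025, 0.017) [118.7962   0.421   -0.055 ]
register top (0.019, 0.038) [263.5803   0.4245  -0.059 ]
head_ring top (0.032, 0.056) [268.7015   0.448    0.3315]
head_ring top (0.0225, 0.056) [284.5183   0.447    0.332 ]
```

>>> play_rows:
  translation:
    - [-0.4,-0.8,0]
    - [-0.4,-0.8,0]
    - [-0.4,-0.8,0]
    - [-0.4,-0.8,0]
    - [-0.4,-0.8,0]
    - [-0.4,-0.8,0]
    - [-0.4,-0.8,0]
    - [-0.4,-0.8,0]
  twist:
    - [0,0,0]
    - [0,0,0]
    - [0,0,0]
    - [0,0,0]
    - [0,0,0]
    - [0,0,0]
    - [0,0,0]
    - [0,0,0]
  gripper: [1,1,1,1,1,1,1,1]

```text
time: 3.5
tool_pos: [0.3895, 0.0726, 0.4048]
ee_rot: [3.141, -0.001, -0.002]
wrist_force: [0.5, 0.3, 0.3]
width: 0.0941
finger_force: 0.0
```

```bash
python3 - <<'E'
from fit import *
pose(); fit('chamber',(.433,.132),'wrist'); spots('chamber'); fit('impeller',(.602,.085),'wrist'); spots('impeller')
E
```

```text
t 3.5 tcp [0.3895 0.0726 0.4048] rot [ 3.1412 -0.0006 -0.0015] w 0.0941 F [0.4957 0.3067 0.2573]
chamber wrist (0.0245, 0.04) [277.4016   0.433    0.1335]
chamber wrist (0.0205, 0.038) [186.3482   0.438    0.128 ]
chamber wrist [(0.59, [0.4332, 0.1325, 0.0018]), (0.42, [0.4561, -0.1899, -0.0028])]
impeller wrist (0.006, 0.05) [0.    0.594 0.077]
impeller wrist (0.017, 0.019) [97.5481  0.5945  0.0875]
impeller wrist []
```

>>> play_rows:
  translation:
    - [0.54,-0.76,0]
    - [0.54,-0.76,0]
    - [0,0,0.9]
    - [0,0,0.9]
    - [0,0,0.9]
    - [0,0,0.9]
    - [0,0,0.4]
    - [0,0,0]
  twist:
    - [0,0,0]
    - [0,0,0]
    - [0,0,0]
    - [0,0,0]
    - [0,0,0]
    - [0,0,0]
    - [0,0,0]
    - [0,0,0]
  gripper: [1,1,1,1,1,1,1,1]

```text
time: 4.5
tool_pos: [0.4333, 0.1312, 0.2412]
ee_rot: [3.14, 0.007, -0.003]
wrist_force: [-0.2, -0.7, -0.2]
width: 0.0937
finger_force: 0.0
```

>>> play_rows:
  translation:
    - [0,-0.05,0.45]
    - [0,0,0]
    - [0,0,0]
    - [0,0,0]
    - [0,0,0]
    - [0,0,0]
    - [0,0,0]
    - [0,0,0]
  twist:
    - [0,0,0]
    - [0,0,0]
    - [0,0,0]
    - [0,0,0]
    - [0,0,0]
    - [0,0,0]
    - [0,0,0]
    - [0,0,0]
  gripper: [1,1,-1,-1,-1,-1,-1,-1]

```text
time: 5.3
tool_pos: [0.4339, 0.1349, 0.2269]
ee_rot: [3.141, -0.0, -0.0]
wrist_force: [0.2, -1.3, 0.5]
width: 0.0494
finger_force: 0.4
```

>>> play_rows:
  translation:
    - [0,0,0]
    - [0,0,0]
    - [0,0,-0.4]
    - [0,0,-0.8]
    - [0,0,-0.8]
    - [0,0,-0.5]
    - [0.56,0.78,0]
    - [0.56,0.78,0]
  twist:
    - [0,0,0]
    - [0,0,0]
    - [0,0,0]
    - [0,0,0]
    - [0,0,0]
    - [0,0,0]
    - [0,0,0]
    - [0,0,0]
  gripper: [-1,-1,-1,-1,-1,-1,-1,-1]

```text
time: 6.1
tool_pos: [0.479, 0.0725, 0.3277]
ee_rot: [-3.141, -0.003, 0.003]
wrist_force: [0.7, 0.5, -1.5]
width: 0.0479
finger_force: 30.0
```

>>> play_rows:
  translation:
    - [0.56,0.78,0]
    - [0.56,0.78,0]
    - [0.56,0.78,0]
    - [0.56,0.78,0]
    - [0.56,0.78,0]
    - [0.56,0.78,0]
    - [0,0,0]
    - [0,0,0]
  twist:
    - [0,0,0]
    - [0,0,0]
    - [0,0,0]
    - [0,0,0]
    - [0,0,0]
    - [0,0,0]
    - [0,0,0]
    - [0,0,0]
  gripper: [-1,-1,-1,-1,-1,-1,-1,-1]

```text
time: 6.9
tool_pos: [0.6131, -0.1153, 0.3253]
ee_rot: [-3.14, 0.002, -0.001]
wrist_force: [0.0, 0.5, -1.2]
width: 0.0476
finger_force: 30.0
```

```bash
python3 look.py w2 meter_body chamber; python3 - <<'E'
from fit import *; import pickle
im=cv2.imread('pics/w2.png')[:,:,::-1].copy(); m=pickle.load(open('pics/w2.pkl','rb'))
fit('meter_body',(.614,-.115),'wrist',im,m)
for p in [(.614,-.115,.052),(.614+.044,-.115,.052),(.614,-.115-.044,.052),(.614,-.115+.044,.052)]: print(project(p,m))
E
```

```text
t 6.9 tcp [ 0.6131 -0.1153  0.3253] rot [-3.1402  0.0023 -0.0014] w 0.0476 F [ 0.0268  0.4855 -1.2438]
meter_body wrist [(0.6, [0.6092, -0.1165, -0.0032])]
chamber wrist [(0.89, [0.6089, -0.1161, 0.0998])]
cam [ 0.6952 -0.1152  0.3052] axis [-0.2846  0.0022 -0.9586]
meter_body wrist (0.044, 0.052) [130.2448   0.6155  -0.1135]
meter_body wrist (0.033, 0.042) [99.8075  0.622  -0.122 ]
meter_body wrist (0.036, 0.049) [95.6587  0.622  -0.1185]
meter_body wrist (0.026, 0.039) [105.2919   0.6125  -0.114 ]
[[272.57   218.0777]]
[[272.5634 165.4794]]
[[325.1992 218.0802]]
[[219.9772 218.0667]]
```

View pics/w2.png

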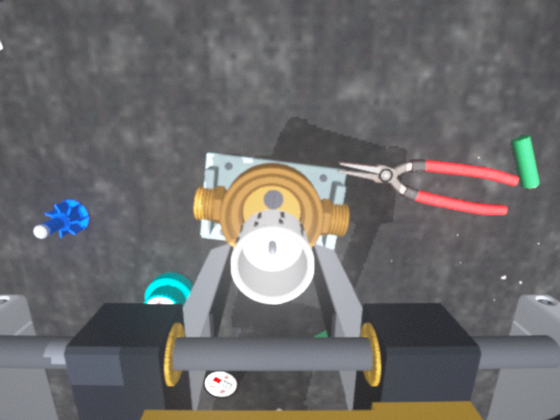

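>>> play_rows:
  translation:
    - [0.03,0,0.4]
    - [0,0,0.4]
    - [0,0,0.4]
    - [0,0,0.2]
    - [0,0,0.1]
    - [0,0,0.1]
    - [0,0,0.0]
    - [0,0,0.0]
  twist:
    - [0,0,0]
    - [0,0,0]
    - [0,0,0]
    - [0,0,0]
    - [0,0,0]
    - [0,0,0]
    - [0,0,0]
    - [0,0,0]
  gripper: [-1,-1,-1,-1,-1,-1,-1,-1]

```text
time: 7.85
tool_pos: [0.6144, -0.1148, 0.2633]
ee_rot: [3.141, -0.001, -0.0]
wrist_force: [-0.2, 0.2, -0.4]
width: 0.0473
finger_force: 30.0
```

>>> play_rows:
  translation:
    - [0,0,0.08]
    - [0,0,0.05]
    - [0,0,0.03]
    - [0,0,0]
  twist:
    - [0,0,0]
    - [0,0,0]
    - [0,0,0]
    - [0,0,0]
  gripper: [-1,-1,-1,-1]

```text
time: 8.25
tool_pos: [0.6142, -0.1148, 0.2569]
ee_rot: [3.141, -0.0, -0.0]
wrist_force: [-1.2, 0.3, 2.1]
width: 0.0474
finger_force: 30.0
```

>>> play_rows:
  translation:
    - [0,0,0]
    - [0,0,0]
    - [0,0,0]
    - [0,0,-0.5]
    - [0,0,-0.9]
    - [0,0,-0.9]
    - [0,0,-0.9]
    - [0,0,-0.2]
  twist:
    - [0,0,0]
    - [0,0,0]
    - [0,0,0]
    - [0,0,0]
    - [0,0,0]
    - [0,0,0]
    - [0,0,0]
    - [0,0,0]
  gripper: [0.3,0.3,0.3,0.3,0.3,0.3,0.3,0.3]

```text
time: 9.05
tool_pos: [0.6146, -0.1148, 0.3981]
ee_rot: [3.139, -0.01, -0.0]
wrist_force: [0.6, -0.2, -0.4]
width: 0.0616
finger_force: 0.0
```

>>> play_rows:
  translation:
    - [-0.32,-0.87,0]
    - [-0.32,-0.87,0]
    - [-0.32,-0.87,0]
    - [-0.32,-0.87,0]
    - [-0.32,-0.87,0]
    - [0,0,0]
  twist:
    - [0,0,0]
    - [0,0,0]
    - [0,0,0]
    - [0,0,0]
    - [0,0,0]
    - [0,0,0]
  gripper: [0.0,0.0,0,0,0,0]

```text
time: 9.65
tool_pos: [0.5488, 0.0627, 0.3909]
ee_rot: [-3.14, 0.002, 0.005]
wrist_force: [-0.1, 0.4, -0.1]
width: 0.047
finger_force: 0.0
```

```bash
python3 look.py w3 impeller; python3 - <<'E'
from fit import *; import pickle
im=cv2.imread('pics/w3.png')[:,:,::-1].copy(); m=pickle.load(open('pics/w3.pkl','rb'))
fit('impeller',(.6,.087),'wrist',im,m,circ=[(.006,.05),(.005,.05),(.017,.019)])
fit('meter_body',(.6142,-.1148),'wrist',im,m,circ=[(.0245,.07),(.0205,.068)])
E
```

```text
t 9.65 tcp [0.5488 0.0627 0.3909] rot [-3.1399  0.0024  0.0052] w 0.047 F [-0.0903  0.3865 -0.1465]
impeller wrist [(0.77, [0.5991, 0.0881, 0.0027])]
cam [0.6309 0.0633 0.3707] axis [-0.2848  0.0006 -0.9586]
impeller wrist (0.006, 0.05) [283.2122   0.6005   0.088 ]
impeller wrist (0.005, 0.05) [275.6584   0.6005   0.088 ]
impeller wrist (0.017, 0.019) [282.3973   0.6015   0.087 ]
meter_body wrist (0.0245, 0.07) [229.2277   0.6137  -0.1138]
meter_body wrist (0.0205, 0.068) [131.2851   0.6122  -0.1203]
```

View pics/w3.png

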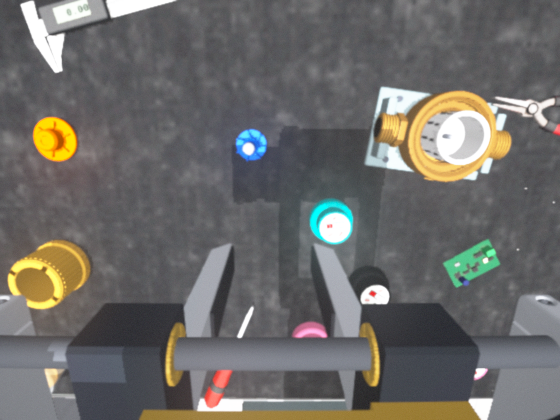

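>>> play_rows:
  translation:
    - [0.64,-0.32,0]
    - [0.64,-0.32,0]
    - [0,0,0.8]
    - [0,0,0.8]
    - [0,0,0.8]
    - [0,0,0.6]
    - [0,0,0]
    - [0,0,0]
  twist:
    - [0,0,0]
    - [0,0,0]
    - [0,0,0]
    - [0,0,0]
    - [0,0,0]
    - [0,0,0]
    - [0,0,0]
    - [0,0,0]
  gripper: [0,0,0,0,0,0,0,0]

```text
time: 10.55
tool_pos: [0.6019, 0.0837, 0.2717]
ee_rot: [3.141, 0.001, -0.002]
wrist_force: [-0.0, 0.4, 0.9]
width: 0.0473
finger_force: 0.0
```

>>> play_rows:
  translation:
    - [-0.03,-0.11,0.1]
    - [0,0,0.4]
    - [0,0,0.35]
    - [0,0,0]
    - [0,0,0]
  twist:
    - [0,0,0]
    - [0,0,0]
    - [0,0,0]
    - [0,0,0]
    - [0,0,0]
  gripper: [0,0,0,0,0]

```text
time: 11.05
tool_pos: [0.6003, 0.0893, 0.2385]
ee_rot: [3.141, -0.0, -0.0]
wrist_force: [0.2, -0.4, 0.3]
width: 0.047
finger_force: 0.0
```

>>> play_rows:
  translation:
    - [0,0.03,0.03]
    - [0,0,0]
    - [0,0,0]
    - [0,0,0]
    - [0,0,0]
    - [0,0,0]
    - [0,0,0]
    - [0,0,0]
  twist:
    - [0,0,0]
    - [0,0,0]
    - [0,0,0]
    - [0,0,0]
    - [0,0,0]
    - [0,0,0]
    - [0,0,0]
    - [0,0,0]
  gripper: [0,-1,-1,-1,-1,-1,-1,-1]

```text
time: 11.85
tool_pos: [0.6003, 0.088, 0.2371]
ee_rot: [3.141, -0.0, -0.0]
wrist_force: [0.2, -0.3, 0.5]
width: 0.0109
finger_force: 30.0
```

>>> play_rows:
  translation:
    - [0,0,-0.4]
    - [0,0,-0.8]
    - [0,0,-0.8]
    - [0,0,-0.7]
    - [0.06,0.84,0]
    - [0.06,0.84,0]
    - [0.06,0.84,0]
    - [0.06,0.84,0]
  twist:
    - [0,0,0]
    - [0,0,0]
    - [0,0,0]
    - [0,0,0]
    - [0,0,0]
    - [0,0,0]
    - [0,0,0]
    - [0,0,0]
  gripper: [-1,-1,-1,-1,-1,-1,-1,-1]

```text
time: 12.65
tool_pos: [0.6097, -0.0474, 0.3449]
ee_rot: [3.142, 0.0, 0.0]
wrist_force: [0.5, -0.3, -0.3]
width: 0.0108
finger_force: 30.0
```

>>> play_rows:
  translation:
    - [0.06,0.84,0]
    - [0.06,0.84,0]
    - [0,0,0]
    - [0,0,0]
    - [0,0,0]
  twist:
    - [0,0,0]
    - [0,0,0]
    - [0,0,0]
    - [0,0,0]
    - [0,0,0]
  gripper: [-1,-1,-1,-1,-1]

```text
time: 13.15
tool_pos: [0.6146, -0.1126, 0.3449]
ee_rot: [-3.141, 0.0, 0.001]
wrist_force: [-0.3, 0.9, -0.6]
width: 0.0105
finger_force: 30.0
```

```bash
python3 look.py w4 impeller; python3 - <<'E'
from fit import *; import pickle
im=cv2.imread('pics/w4.png')[:,:,::-1].copy(); m=pickle.load(open('pics/w4.pkl','rb'))
z=robot.get_obs()['tool_pos'][2]-.2371
fit('impeller',(.614,-.115),'wrist',im,m,circ=[(.017,z+.019),(.017,z)])
cv2.imwrite('pics/w4c.png',im[120:400,150:430,::-1])
E
```

```text
t 13.15 tcp [ 0.6146 -0.1126  0.3449] rot [-3.1409  0.0003  0.0007] w 0.0105 F [-0.3404  0.929  -0.6386]
impeller wrist [(0.77, [0.6138, -0.1132, 0.1098])]
cam [ 0.6967 -0.1124  0.3249] axis [-0.2828  0.001  -0.9592]
impeller wrist (0.017, np.float64(0.126993408912645)) [156.5369   0.6195  -0.1125]
impeller wrist (0.017, np.float64(0.107993408912645)) [191.0046   0.6145  -0.1125]
```

View pics/w4c.png

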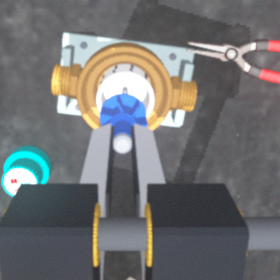

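>>> play_rows:
  translation:
    - [0,0.05,0.2]
    - [0,0,0.4]
    - [0,0,0.4]
    - [0,0,0.3]
    - [0,0,0.2]
    - [0,0,0]
    - [0,0,0]
  twist:
    - [0,0,0]
    - [0,0,0]
    - [0,0,0]
    - [0,0,0]
    - [0,0,0]
    - [0,0,0]
    - [0,0,0]
  gripper: [-1,-1,-1,-1,-1,-1,-1]

```text
time: 13.95
tool_pos: [0.6148, -0.1155, 0.2854]
ee_rot: [3.141, -0.001, -0.0]
wrist_force: [-0.5, -0.6, -0.5]
width: 0.0106
finger_force: 30.0
```

>>> play_rows:
  translation:
    - [0,-0.02,0.1]
    - [0,0,0.1]
    - [0,0,0.1]
    - [0,0,0.05]
    - [0,0,0]
    - [0,0,0]
  twist:
    - [0,0,0]
    - [0,0,0]
    - [0,0,0]
    - [0,0,0]
    - [0,0,0]
    - [0,0,0]
  gripper: [-1,-1,-1,-1,-1,-1]

```text
time: 14.55
tool_pos: [0.6146, -0.1148, 0.2711]
ee_rot: [3.141, -0.0, -0.0]
wrist_force: [0.3, -0.1, -0.5]
width: 0.0108
finger_force: 30.0
```

>>> play_rows:
  translation:
    - [0,0,0]
    - [0,0,0]
    - [0,0,0]
    - [0,0,-0.5]
    - [0,0,-0.9]
    - [0,0,-0.9]
    - [0,0,-0.7]
    - [0,-0.4,0]
  twist:
    - [0,0,0]
    - [0,0,0]
    - [0,0,0]
    - [0,0,0]
    - [0,0,0]
    - [0,0,0]
    - [0,0,0]
    - [0,0,0]
  gripper: [0,0,0,0,0,0,0,0]

```text
time: 15.35
tool_pos: [0.615, -0.0999, 0.3971]
ee_rot: [3.138, -0.01, -0.003]
wrist_force: [0.6, -0.3, 0.1]
width: 0.0469
finger_force: 0.0
```

>>> play_rows:
  translation:
    - [-0.14,-0.9,0]
    - [-0.14,-0.9,0]
    - [-0.14,-0.9,0]
    - [-0.14,-0.9,0]
    - [-0.14,-0.9,0]
    - [-0.14,-0.9,0]
    - [-0.14,-0.9,0]
    - [-0.14,-0.9,0]
  twist:
    - [0,0,0]
    - [0,0,0]
    - [0,0,0]
    - [0,0,0]
    - [0,0,0]
    - [0,0,0]
    - [0,0,0]
    - [0,0,0]
  gripper: [0,0,0,0,0,0,0,0]

```text
time: 16.15
tool_pos: [0.5689, 0.1914, 0.3892]
ee_rot: [3.141, 0.003, 0.0]
wrist_force: [0.5, 0.6, -0.1]
width: 0.047
finger_force: 0.0
```

>>> play_rows:
  translation:
    - [-0.14,-0.9,0]
    - [-0.14,-0.9,0]
    - [0,0,0]
    - [0,0,0]
  twist:
    - [0,0,0]
    - [0,0,0]
    - [0,0,0]
    - [0,0,0]
  gripper: [0,0,0,0]

```text
time: 16.55
tool_pos: [0.558, 0.2623, 0.3894]
ee_rot: [3.14, 0.002, 0.002]
wrist_force: [-0.1, -0.4, -0.2]
width: 0.0473
finger_force: 0.0
```

```bash
python3 look.py w5 cover head_ring; python3 - <<'E'
from fit import *; import pickle
im=cv2.imread('pics/w5.png')[:,:,::-1].copy(); m=pickle.load(open('pics/w5.pkl','rb'))
fit('cover',(.6065,.309),'wrist',im,m)
fit('head_ring',(.448,.332),'wrist',im,m)
m=robot.camera_model('top');im=robot.snapshot('top')
fit('chamber',(.614,-.1148),'top',im,m,circ=[(.0245,.07),(.006,.084)])
uv=project([.614,-.115,.07],m)[0].astype(int);c=im[uv[1]-40:uv[1]+40,uv[0]-50:uv[0]+50,::-1]
cv2.imwrite('pics/t5.png',np.hstack([cv2.resize(c,None,fx=4,fy=4)]))
E
```

```text
t 16.55 tcp [0.558  0.2623 0.3894] rot [3.1402 0.0023 0.002 ] w 0.0473 F [-0.0546 -0.4372 -0.1592]
cover wrist [(0.62, [0.6128, 0.309, 0.0002])]
head_ring wrist [(0.67, [0.4529, 0.3322, 0.0003])]
cam [0.6401 0.2626 0.3693] axis [-0.2846 -0.0015 -0.9586]
cover wrist (0.024, 0.008) [243.5698   0.6065   0.3095]
cover wrist (0.012, 0.024) [134.5579   0.5985   0.301 ]
head_ring wrist (0.032, 0.056) [148.7782   0.451    0.3315]
head_ring wrist (0.0225, 0.056) [109.1294   0.4495   0.3315]
chamber top (0.0245, 0.07) [272.5387   0.6135  -0.1138]
chamber top (0.006, 0.084) [244.3688   0.6125  -0.1138]
```

View pics/t5.png

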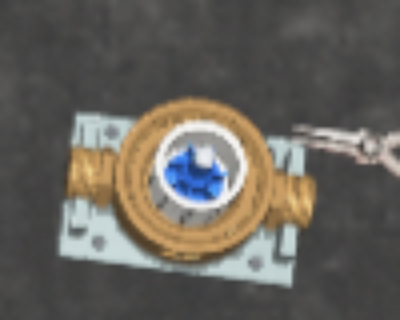

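View pics/w5.png

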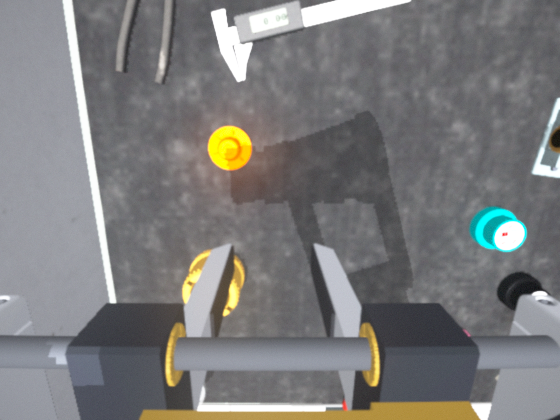

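>>> play_rows:
  translation:
    - [0.6,-0.59,0]
    - [0.6,-0.59,0]
    - [0,0,0.9]
    - [0,0,0.9]
    - [0,0,0.9]
    - [0,0,0.9]
    - [0,0,0.3]
    - [0,0,0]
  twist:
    - [0,0,0]
    - [0,0,0]
    - [0,0,0]
    - [0,0,0]
    - [0,0,0]
    - [0,0,0]
    - [0,0,0]
    - [0,0,0]
  gripper: [0,0,0,0,0,0,0,0]

```text
time: 17.55
tool_pos: [0.6064, 0.3073, 0.2324]
ee_rot: [3.139, 0.005, -0.002]
wrist_force: [-0.2, 0.5, 0.5]
width: 0.0466
finger_force: 0.0
```

>>> play_rows:
  translation:
    - [0,0,0.1]
    - [0,0,0]
  twist:
    - [0,0,0]
    - [0,0,0]
  gripper: [0,0]

```text
time: 17.75
tool_pos: [0.6074, 0.3085, 0.2335]
ee_rot: [-3.14, -0.004, -0.001]
wrist_force: [-0.1, 0.6, 0.3]
width: 0.0468
finger_force: 0.0
```

>>> play_rows:
  translation:
    - [-0.02,-0.02,0.3]
    - [0,0,0.3]
    - [0,0,0]
    - [0,0,0]
    - [0,0,0]
  twist:
    - [0,0,0]
    - [0,0,0]
    - [0,0,0]
    - [0,0,0]
    - [0,0,0]
  gripper: [0,0,0,0,0]

```text
time: 18.25
tool_pos: [0.6057, 0.3093, 0.2068]
ee_rot: [3.142, 0.001, -0.0]
wrist_force: [-0.7, -0.3, -0.4]
width: 0.047
finger_force: 0.1
```

>>> play_rows:
  translation:
    - [0.02,0,-0.05]
    - [0,0,0]
    - [0,0,0]
    - [0,0,0]
    - [0,0,0]
    - [0,0,0]
    - [0,0,0]
    - [0,0,0]
  twist:
    - [0,0,0]
    - [0,0,0]
    - [0,0,0]
    - [0,0,0]
    - [0,0,0]
    - [0,0,0]
    - [0,0,0]
    - [0,0,0]
  gripper: [0,-1,-1,-1,-1,-1,-1,-1]

```text
time: 19.05
tool_pos: [0.6068, 0.3092, 0.2093]
ee_rot: [-3.142, -0.0, -0.0]
wrist_force: [0.6, -0.2, 1.1]
width: 0.0363
finger_force: 30.0
```

```bash
python3 - <<'E'
from h import *
pose()
m=robot.camera_model('wrist');im=robot.snapshot('wrist')
uv=project([.607,.309,.02],m)[0].astype(int);print(uv)
c=cv2.resize(im[max(0,uv[1]-70):uv[1]+70,uv[0]-80:uv[0]+80,::-1],None,fx=4,fy=4)
cv2.imwrite('pics/w6.png',c)
E
```

```text
t 19.05 tcp [0.6068 0.3092 0.2093] rot [-3.1416 -0.0005 -0.0002] w 0.0363 F [ 0.5649 -0.1778  1.0949]
[272 264]
```

View pics/w6.png

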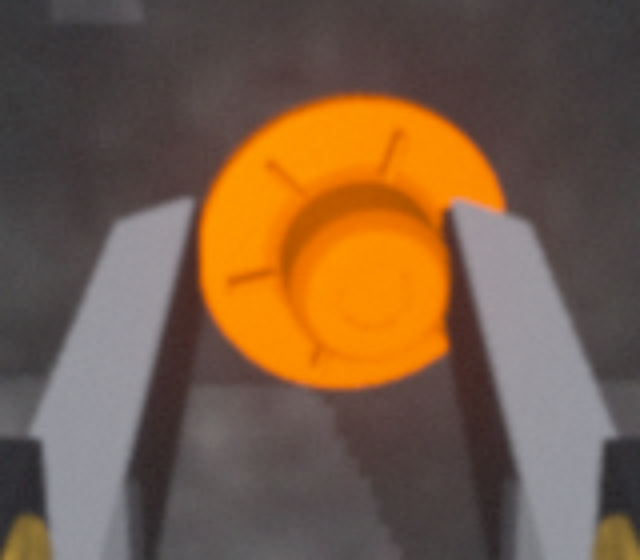

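>>> play_rows:
  translation:
    - [0,0,0]
    - [0,0,0]
    - [0,0,-0.3]
    - [0,0,-0.8]
    - [-0.4,0,-0.8]
    - [-0.4,0,0]
    - [0,0,0]
    - [0,0,0]
  twist:
    - [0,0,0]
    - [0,0,0]
    - [0,0,0]
    - [0,0,0]
    - [0,0,0]
    - [0,0,0]
    - [0,0,0]
    - [0,0,0]
  gripper: [0.2,0.2,0.2,0.2,-0.2,-0.2,-0.2,-0.2]

```text
time: 19.9
tool_pos: [0.5746, 0.3092, 0.2852]
ee_rot: [3.141, -0.0, 0.0]
wrist_force: [0.6, -0.7, -0.0]
width: 0.038
finger_force: 0.0
```

```bash
python3 look.py w7 cover; python3 - <<'E'
from fit import *; import pickle
im=cv2.imread('pics/w7.png')[:,:,::-1].copy(); m=pickle.load(open('pics/w7.pkl','rb'))
fit('cover',(.6065,.307),'wrist',im,m,circ=[(.024,.008),(.012,.024),(.011,.024)])
uv=project([.607,.307,.02],m)[0].astype(int);print(uv, project([.607,.307,.024],m))
c=cv2.resize(im[max(0,uv[1]-60):uv[1]+60,uv[0]-80:uv[0]+80,::-1],None,fx=4,fy=4)
cv2.imwrite('pics/w7c.png',c)
E
```

```text
t 19.9 tcp [0.5746 0.3092 0.2852] rot [ 3.1413 -0.0001  0.0001] w 0.038 F [ 0.5745 -0.7042 -0.0261]
cover wrist [(0.91, [0.6129, 0.3016, 0.0028])]
cam [0.6567 0.3094 0.2652] axis [-0.2823  0.0002 -0.9593]
cover wrist (0.024, 0.008) [215.1308   0.608    0.306 ]
cover wrist (0.012, 0.024) [95.0169  0.601   0.313 ]
cover wrist (0.011, 0.024) [93.2836  0.601   0.3145]
[275 183] [[275.3055 184.7812]]
```

View pics/w7c.png

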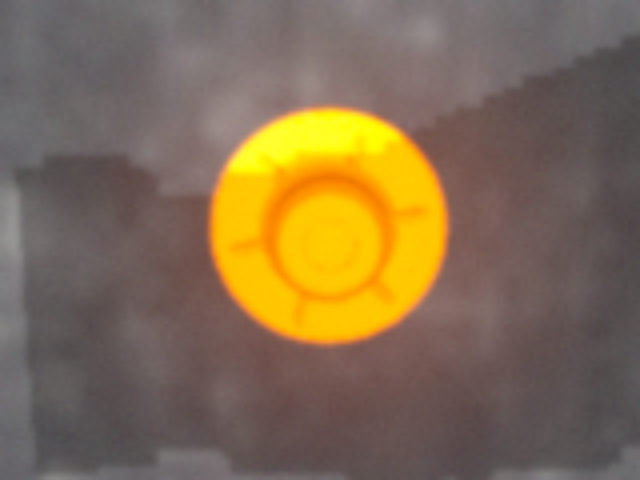

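>>> play_rows:
  translation:
    - [0.42,0.085,0]
    - [0.41,0,0]
    - [0,0,0.5]
    - [0,0,0.5]
    - [0,0,0.5]
    - [0,0,0.2]
    - [0,0,0]
    - [0,0,0]
  twist:
    - [0,0,0]
    - [0,0,0]
    - [0,0,0]
    - [0,0,0]
    - [0,0,0]
    - [0,0,0]
    - [0,0,0]
    - [0,0,0]
  gripper: [-0.2,-0.2,-0.2,-0.2,-0.2,-0.2,-0.2,-0.2]

```text
time: 20.8
tool_pos: [0.6083, 0.3059, 0.2173]
ee_rot: [-3.142, -0.0, -0.0]
wrist_force: [0.1, 0.7, 0.3]
width: 0.0373
finger_force: 0.0
```

>>> play_rows:
  translation:
    - [0,0,0.1]
    - [0,0,0.08]
    - [0,0,0]
    - [0,0,0]
    - [0,0,0]
    - [0,0,0]
    - [0,0,0]
    - [0,0,0]
  twist:
    - [0,0,0]
    - [0,0,0]
    - [0,0,0]
    - [0,0,0]
    - [0,0,0]
    - [0,0,0]
    - [0,0,0]
    - [0,0,0]
  gripper: [-0.2,-0.2,-0.2,-1,-1,-1,-1,-1]

```text
time: 21.6
tool_pos: [0.6079, 0.3058, 0.2101]
ee_rot: [-3.142, -0.0, -0.0]
wrist_force: [0.2, 0.2, 0.8]
width: 0.0235
finger_force: 30.0
```

>>> play_rows:
  translation:
    - [0,0,-0.4]
    - [0,0,-0.8]
    - [0,0,-0.9]
    - [0,0,-0.9]
    - [0,0,-0.5]
    - [0,0.4,0]
    - [0,0.8,0]
    - [0,0.9,0]
  twist:
    - [0,0,0]
    - [0,0,0]
    - [0,0,0]
    - [0,0,0]
    - [0,0,0]
    - [0,0,0]
    - [0,0,0]
    - [0,0,0]
  gripper: [-1,-1,-1,-1,-1,-1,-1,-1]

```text
time: 22.4
tool_pos: [0.6073, 0.2207, 0.3484]
ee_rot: [3.14, 0.002, 0.001]
wrist_force: [0.3, -0.3, -0.2]
width: 0.0233
finger_force: 30.0
```

>>> play_rows:
  translation:
    - [0,0.9,0]
    - [0,0.9,0]
    - [0,0.9,0]
    - [0,0.9,0]
    - [0,0.9,0]
    - [0,0.9,0]
    - [0,0.9,0]
    - [0,0.9,0]
  twist:
    - [0,0,0]
    - [0,0,0]
    - [0,0,0]
    - [0,0,0]
    - [0,0,0]
    - [0,0,0]
    - [0,0,0]
    - [0,0,0]
  gripper: [-1,-1,-1,-1,-1,-1,-1,-1]

```text
time: 23.2
tool_pos: [0.6067, -0.0685, 0.3482]
ee_rot: [3.142, 0.003, -0.001]
wrist_force: [0.5, 1.2, -0.8]
width: 0.0233
finger_force: 30.0
```

>>> play_rows:
  translation:
    - [0,0.8,0]
    - [0.1,0.4,0]
    - [0,0,0]
    - [0,0,0]
    - [0,0,0]
  twist:
    - [0,0,0]
    - [0,0,0]
    - [0,0,0]
    - [0,0,0]
    - [0,0,0]
  gripper: [-1,-1,-1,-1,-1]

```text
time: 23.7
tool_pos: [0.6118, -0.1127, 0.3496]
ee_rot: [-3.141, 0.001, 0.002]
wrist_force: [-0.6, 0.0, 0.4]
width: 0.0233
finger_force: 30.0
```

>>> play_rows:
  translation:
    - [0.05,0.04,0.1]
    - [0,0,0.4]
    - [0,0,0.4]
    - [0,0,0.4]
    - [0,0,0.2]
    - [0,0,0]
    - [0,0,0]
  twist:
    - [0,0,0]
    - [0,0,0]
    - [0,0,0]
    - [0,0,0]
    - [0,0,0]
    - [0,0,0]
    - [0,0,0]
  gripper: [-1,-1,-1,-1,-1,-1,-1]

```text
time: 24.4
tool_pos: [0.614, -0.1153, 0.2903]
ee_rot: [3.141, -0.001, 0.001]
wrist_force: [-0.2, -0.7, -0.3]
width: 0.0238
finger_force: 30.0
```

>>> play_rows:
  translation:
    - [0,-0.01,0.1]
    - [0,0,0.1]
    - [0,0,0.1]
    - [0,0,0.06]
    - [0,0,0]
    - [0,0,0]
  twist:
    - [0,0,0]
    - [0,0,0]
    - [0,0,0]
    - [0,0,0]
    - [0,0,0]
    - [0,0,0]
  gripper: [-1,-1,-1,-1,-1,-1]

```text
time: 25.0
tool_pos: [0.6138, -0.1154, 0.2761]
ee_rot: [3.141, -0.0, -0.0]
wrist_force: [-0.8, 0.9, 3.3]
width: 0.0238
finger_force: 30.0
```

>>> play_rows:
  translation:
    - [0,0,0]
    - [0,0,0]
    - [0,0,0]
    - [0,0,-0.5]
    - [0,0,-0.9]
    - [0,0,-0.9]
    - [0,0,-0.5]
    - [-0.4,0,0]
  twist:
    - [0,0,0]
    - [0,0,0]
    - [0,0,0]
    - [0,0,0]
    - [0,0,0]
    - [0,0,0]
    - [0,0,0]
    - [0,0,0]
  gripper: [-0.2,-0.2,-0.2,-0.2,-0.2,0.1,0.1,0.1]

```text
time: 25.8
tool_pos: [0.599, -0.1155, 0.3918]
ee_rot: [3.139, -0.009, 0.0]
wrist_force: [0.8, 0.2, -0.1]
width: 0.0515
finger_force: 0.0
```

>>> play_rows:
  translation:
    - [-0.8,-0.12,0]
    - [-0.8,-0.12,0]
    - [-0.8,-0.12,0]
    - [-0.8,-0.12,0]
    - [-0.8,-0.12,0]
    - [-0.8,-0.12,0]
    - [-0.4,-0.12,0]
    - [0,0,0]
  twist:
    - [0,0,0]
    - [0,0,0]
    - [0,0,0]
    - [0,0,0]
    - [0,0,0]
    - [0,0,0]
    - [0,0,0]
    - [0,0,0]
  gripper: [0.1,0.1,0.1,0.1,0.1,0.1,0.1,0.1]

```text
time: 26.6
tool_pos: [0.3883, -0.0812, 0.3878]
ee_rot: [3.141, -0.001, -0.0]
wrist_force: [1.1, 0.5, -0.3]
width: 0.0515
finger_force: 0.0
```

```bash
python3 look.py w8 register; python3 - <<'E'
from fit import *; import pickle
im=cv2.imread('pics/w8.png')[:,:,::-1].copy(); m=pickle.load(open('pics/w8.pkl','rb'))
fit('register',(.4245,-.059),'wrist',im,m)
fit('cover',(.614,-.115),'wrist',im,m,circ=[(.024,.074),(.012,.09)])
m2=robot.camera_model('top');i2=robot.snapshot('top')
fit('cover',(.614,-.115),'top',i2,m2,circ=[(.024,.074),(.012,.09)])
u=project([.614,-.115,.07],m)[0].astype(int);print(u)
v=project([.614,-.115,.07],m2)[0].astype(int)
r=project([.4245,-.059,.038],m)[0].astype(int);print(r)
f=lambda i,p:cv2.resize(cv2.copyMakeBorder(i,60,60,60,60,0)[p[1]+15:p[1]+105,p[0]+15:p[0]+105,::-1],(260,260))
cv2.imwrite('pics/w8c.png',np.hstack([f(im,u),f(i2,v),f(im,r)]))
E
```

```text
t 26.6 tcp [ 0.3883 -0.0812  0.3878] rot [ 3.1411 -0.0012 -0.0004] w 0.0515 F [ 1.0909  0.4782 -0.2874]
register wrist [(0.86, [0.3222, -0.1972, -0.0033]), (0.69, [0.3382, 0.0127, 0.006]), (0.64, [0.426, -0.0611, 0.0]), (0.58, [0.5123, -0.0078, 0.003])]
cam [ 0.4705 -0.0811  0.3679] axis [-0.2813  0.0001 -0.9596]
register wrist (0.025, 0.017) [89.8689  0.4305 -0.059 ]
register wrist (0.019, 0.038) [150.2889   0.426   -0.0565]
cover wrist (0.024, 0.074) [ 0.     0.606 -0.123]
cover wrist (0.012, 0.09) [ 0.     0.606 -0.123]
cover top (0.024, 0.074) [201.1574   0.613   -0.1135]
cover top (0.012, 0.09) [105.1415   0.608   -0.1105]
[315 -70]
[250 164]Traceback (most recent call last):
  File "<stdin>", line 11, in <module>
  File "<stdin>", line 10, in <lambda>
cv2.error: OpenCV(4.12.0) /io/opencv/modules/imgproc/src/resize.cpp:4208: error: (-215:Assertion failed) !ssize.empty() in function 'resize'
```

```bash
python3 - <<'E'
from fit import *; import pickle
im=cv2.imread('pics/w8.png')[:,:,::-1].copy(); m=pickle.load(open('pics/w8.pkl','rb'))
m2=robot.camera_model('top');i2=robot.snapshot('top')
v=project([.614,-.115,.07],m2)[0].astype(int); r=project([.4245,-.059,.038],m)[0].astype(int)
f=lambda i,p:cv2.resize(i[p[1]-45:p[1]+45,p[0]-45:p[0]+45,::-1],(360,360))
cv2.imwrite('pics/w8c.png',np.hstack([f(i2,v),f(im,r)])); print(r)
E
```

```text
[250 164]
```

View pics/w8c.png

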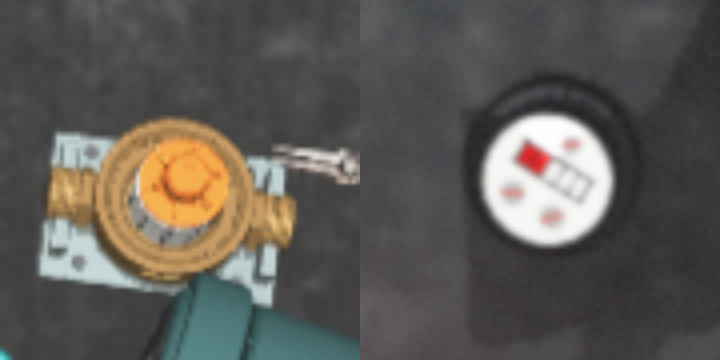

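>>> play_rows:
  translation:
    - [0.45,-0.25,0]
    - [0.46,-0.25,0]
    - [0,0,0.8]
    - [0,0,0.9]
    - [0,0,0.8]
    - [0,0,0.5]
    - [0,0,0]
    - [0,0,0]
  twist:
    - [0,0,0]
    - [0,0,0]
    - [0,0,0]
    - [0,0,0]
    - [0,0,0]
    - [0,0,0]
    - [0,0,0]
    - [0,0,0]
  gripper: [-0.05,-0.05,-0.05,-0.05,-0.05,-0.05,-0.05,-0.05]

```text
time: 27.6
tool_pos: [0.4269, -0.0619, 0.2675]
ee_rot: [-3.141, 0.001, -0.0]
wrist_force: [1.0, 0.3, 0.0]
width: 0.0446
finger_force: 0.0
```

```bash
python3 - <<'E'
from fit import *
pose();m=robot.camera_model('wrist');im=robot.snapshot('wrist')
hsv=cv2.cvtColor(im,cv2.COLOR_RGB2HSV)
u=project([.4245,-.061,.038],m)[0]; print(u)
w=((hsv[:,:,2]>190)&(hsv[:,:,1]<60)).astype(np.uint8)
n,l,s,c=cv2.connectedComponentsWithStats(w)
for k in range(1,n):
    if s[k,4]>150: print(s[k],c[k],world(c[k],.038,m)[:2], world((s[k,0]+s[k,2]/2,s[k,1]+s[k,3]/2),.038,m)[:2])
E
```

```text
t 27.6 tcp [ 0.4269 -0.0619  0.2675] rot [-3.1415  0.0006 -0.0001] w 0.0446 F [1.0116 0.2561 0.0358]
[271.283  241.9918]
[ 244    0  197   39 3450] [354.907   16.0475] [ 0.5666 -0.11  ] [ 0.5647 -0.1028]
[ 159   83   53   56 2249] [185.0898 110.4718] [ 0.5134 -0.0066] [ 0.513  -0.0069]
[ 246  219   48   44 1561] [269.6521 240.7617] [ 0.4254 -0.0598] [ 0.4253 -0.0601]
[ 170  244   62   92 1877] [205.959 291.391] [ 0.3849 -0.0124] [ 0.3861 -0.0088]
[ 313  244   43   92 1777] [336.8475 290.9212] [ 0.3855 -0.1097] [ 0.3862 -0.1079]
[ 68 262  22  75 549] [ 79.1931 299.8889] [0.377  0.0845] [0.3774 0.0846]
[ 49 351  22  10 187] [ 59.8182 355.4171] [0.3256 0.1098] [0.325  0.1097]
[274 370  37  20 448] [289.8237 377.5379] [ 0.3053 -0.0762] [ 0.3028 -0.0784]
[ 68 407  18  13 199] [ 76.7588 412.9598] [0.265  0.1073] [0.2644 0.1072]
[468 407  23  13 236] [479.9195 412.3347] [ 0.2661 -0.2413] [ 0.2648 -0.2412]
[200 408 144   4 265] [269.3698 409.5472] [ 0.2712 -0.0594] [ 0.2707 -0.0616]
```

>>> play_rows:
  translation:
    - [-0.04,-0.045,0.3]
    - [0,0,0.4]
    - [0,0,0.3]
    - [0,0,0.2]
    - [0,0,0]
    - [0,0,0]
  twist:
    - [0,0,0]
    - [0,0,0]
    - [0,0,0]
    - [0,0,0]
    - [0,0,0]
    - [0,0,0]
  gripper: [-0.05,-0.05,-0.05,-0.05,-0.05,-0.05]

```text
time: 28.25
tool_pos: [0.4248, -0.06, 0.2197]
ee_rot: [3.141, -0.0, -0.0]
wrist_force: [0.6, -0.2, -1.3]
width: 0.0448
finger_force: 0.0
```

>>> play_rows:
  translation:
    - [0.01,0,0.02]
    - [0,0,0]
    - [0,0,0]
    - [0,0,0]
    - [0,0,0]
    - [0,0,0]
    - [0,0,0]
  twist:
    - [0,0,0]
    - [0,0,0]
    - [0,0,0]
    - [0,0,0]
    - [0,0,0]
    - [0,0,0]
    - [0,0,0]
  gripper: [-1,-1,-1,-1,-1,-1,-1]

```text
time: 28.95
tool_pos: [0.4254, -0.06, 0.2193]
ee_rot: [3.141, -0.002, -0.0]
wrist_force: [0.8, -0.0, 3.5]
width: 0.037
finger_force: 30.0
```

>>> play_rows:
  translation:
    - [0,0,-0.4]
    - [0,0,-0.8]
    - [0,0,-0.9]
    - [0,0,-0.9]
    - [0,0,-0.5]
    - [0.5,0.14,0]
    - [0.8,0.23,0]
    - [0.8,0.23,0]
  twist:
    - [0,0,0]
    - [0,0,0]
    - [0,0,0]
    - [0,0,0]
    - [0,0,0]
    - [0,0,0]
    - [0,0,0]
    - [0,0,0]
  gripper: [-1,-1,-1,-1,-1,-1,-1,-1]

```text
time: 29.75
tool_pos: [0.5094, -0.084, 0.3578]
ee_rot: [-3.141, 0.002, -0.0]
wrist_force: [0.4, -0.1, -1.2]
width: 0.0373
finger_force: 30.0
```

>>> play_rows:
  translation:
    - [0.8,0.23,0]
    - [0.8,0.23,0]
    - [0.7,0.23,0]
    - [0.31,0.09,0]
    - [0,0,0]
    - [0,0,0]
    - [0,0,0]
    - [0,0,0]
  twist:
    - [0,0,0]
    - [0,0,0]
    - [0,0,0]
    - [0,0,0]
    - [0,0,0]
    - [0,0,0]
    - [0,0,0]
    - [0,0,0]
  gripper: [-1,-1,-1,-1,-1,-1,-1,-1]

```text
time: 30.55
tool_pos: [0.6127, -0.1148, 0.3589]
ee_rot: [3.142, 0.0, -0.0]
wrist_force: [0.5, -0.1, -0.9]
width: 0.0373
finger_force: 30.0
```

>>> play_rows:
  translation:
    - [0.025,0,0.1]
    - [0,0,0.3]
    - [0,0,0.4]
    - [0,0,0.3]
    - [0,0,0.2]
    - [0,0,0]
    - [0,0,0]
  twist:
    - [0,0,0]
    - [0,0,0]
    - [0,0,0]
    - [0,0,0]
    - [0,0,0]
    - [0,0,0]
    - [0,0,0]
  gripper: [-1,-1,-1,-1,-1,-1,-1]

```text
time: 31.25
tool_pos: [0.6145, -0.1152, 0.3067]
ee_rot: [3.142, -0.0, -0.0]
wrist_force: [-0.3, 0.4, -1.0]
width: 0.0373
finger_force: 30.0
```

>>> play_rows:
  translation:
    - [-0.01,0,0.1]
    - [0,0,0.1]
    - [0,0,0.08]
    - [0,0,0.05]
    - [0,0,0]
    - [0,0,0]
  twist:
    - [0,0,0]
    - [0,0,0]
    - [0,0,0]
    - [0,0,0]
    - [0,0,0]
    - [0,0,0]
  gripper: [-1,-1,-1,-1,-1,-1]

```text
time: 31.85
tool_pos: [0.614, -0.1151, 0.2935]
ee_rot: [3.141, -0.0, -0.0]
wrist_force: [0.5, -0.5, -0.4]
width: 0.0373
finger_force: 30.0
```

>>> play_rows:
  translation:
    - [0,0,0.025]
    - [0,0,0]
    - [0,0,0]
    - [0,0,0]
    - [0,0,-0.5]
    - [0,0,-0.9]
    - [0,0,-0.9]
    - [-0.2,-0.4,-0.2]
  twist:
    - [0,0,0]
    - [0,0,0]
    - [0,0,0]
    - [0,0,0]
    - [0,0,0]
    - [0,0,0]
    - [0,0,0]
    - [0,0,0]
  gripper: [-1,-0.05,-0.05,-0.05,-0.05,-0.05,0.5,1]

```text
time: 32.65
tool_pos: [0.6067, -0.1003, 0.3977]
ee_rot: [3.138, -0.009, -0.003]
wrist_force: [-0.2, 1.0, 0.9]
width: 0.0574
finger_force: 0.0
```

>>> play_rows:
  translation:
    - [-0.39,-0.8,0]
    - [-0.39,-0.8,0]
    - [-0.39,-0.8,0]
    - [-0.39,-0.8,0]
    - [-0.39,-0.8,0]
    - [-0.39,-0.8,0]
    - [-0.39,-0.8,0]
    - [-0.39,-0.8,0]
  twist:
    - [0,0,0]
    - [0,0,0]
    - [0,0,0]
    - [0,0,0]
    - [0,0,0]
    - [0,0,0]
    - [0,0,0]
    - [0,0,0]
  gripper: [1,1,1,1,1,1,1,1]

```text
time: 33.45
tool_pos: [0.4796, 0.1585, 0.3912]
ee_rot: [3.142, 0.002, 0.0]
wrist_force: [-1.1, 0.5, -0.3]
width: 0.0941
finger_force: 0.0
```

>>> play_rows:
  translation:
    - [-0.39,-0.8,0]
    - [-0.39,-0.8,0]
    - [-0.39,-0.8,0]
    - [-0.39,-0.8,0]
    - [0,0,0]
    - [0,0,0]
  twist:
    - [0,0,0]
    - [0,0,0]
    - [0,0,0]
    - [0,0,0]
    - [0,0,0]
    - [0,0,0]
  gripper: [1,1,1,1,1,1]

```text
time: 34.05
tool_pos: [0.418, 0.2855, 0.3915]
ee_rot: [3.14, 0.001, 0.002]
wrist_force: [0.3, 0.7, 0.1]
width: 0.0938
finger_force: 0.0
```

```bash
python3 look.py w9 head_ring; python3 - <<'E'
from fit import *; import pickle
im=cv2.imread('pics/w9.png')[:,:,::-1].copy(); m=pickle.load(open('pics/w9.pkl','rb'))
fit('head_ring',(.4495,.3317),'wrist',im,m,circ=[(.032,.056),(.0225,.056),(.034,.012),(.0225,.05)])
m2=robot.camera_model('top');i2=robot.snapshot('top')
fit('register',(.614,-.115),'top',i2,m2,circ=[(.025,.091),(.019,.112),(.025,.074)])
v=project([.614,-.115,.07],m2)[0].astype(int); r=project([.4495,.3317,.056],m)[0].astype(int)
f=lambda i,p:cv2.resize(i[p[1]-45:p[1]+45,p[0]-45:p[0]+45,::-1],(360,360))
cv2.imwrite('pics/w9c.png',np.hstack([f(i2,v),f(im,r)])); print(r)
E
```

```text
t 34.05 tcp [0.418  0.2855 0.3915] rot [3.1404 0.0011 0.0021] w 0.0938 F [0.2517 0.6562 0.1147]
head_ring wrist [(0.69, [0.4468, 0.3338, 0.0034])]
cam [0.5001 0.2858 0.3714] axis [-0.2835 -0.0013 -0.959 ]
head_ring wrist (0.032, 0.056) [190.4384   0.449    0.3317]
head_ring wrist (0.0225, 0.056) [229.0339   0.4485   0.3322]
head_ring wrist (0.034, 0.012) [205.5066   0.449    0.3317]
head_ring wrist (0.0225, 0.05) [229.7489   0.4475   0.3327]
register top (0.025, 0.091) [266.6332   0.61    -0.113 ]
register top (0.019, 0.112) [251.5826   0.612   -0.114 ]
register top (0.025, 0.074) [258.4448   0.6145  -0.1155]
[225 169]
```

View pics/w9c.png

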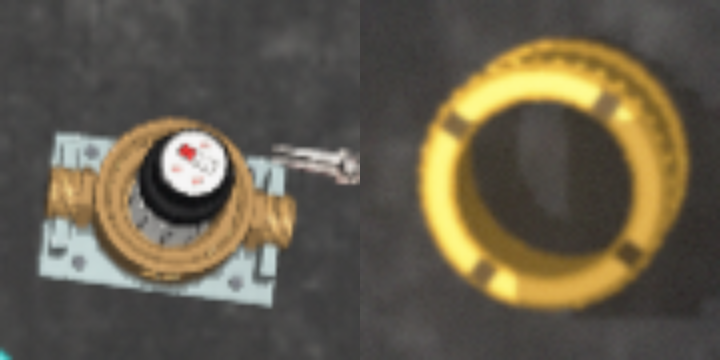

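>>> play_rows:
  translation:
    - [0.39,-0.57,0]
    - [0.39,-0.58,0]
    - [0,0,0.8]
    - [0,0,0.8]
    - [0,0,0.8]
    - [0,0,0.6]
    - [0,0,0]
    - [0,0,0]
  twist:
    - [0,0,0]
    - [0,0,0]
    - [0,0,0]
    - [0,0,0]
    - [0,0,0]
    - [0,0,0]
    - [0,0,0]
    - [0,0,0]
  gripper: [1,1,1,1,1,1,1,1]

```text
time: 35.0
tool_pos: [0.4507, 0.3301, 0.2725]
ee_rot: [3.141, 0.0, -0.002]
wrist_force: [0.3, -0.2, 0.7]
width: 0.0944
finger_force: 0.0
```

>>> play_rows:
  translation:
    - [-0.03,-0.03,0.4]
    - [0,0,0.5]
    - [0,0,0.3]
    - [0,0,0]
    - [0,0,0]
    - [0,0,0]
    - [0,0,0]
    - [0,0,0]
  twist:
    - [0,0,0]
    - [0,0,0]
    - [0,0,0]
    - [0,0,0]
    - [0,0,0]
    - [0,0,0]
    - [0,0,0]
    - [0,0,0]
  gripper: [1,1,1,1,1,1,-1,-1]

```text
time: 35.8
tool_pos: [0.4491, 0.3322, 0.2252]
ee_rot: [-3.141, -0.001, -0.0]
wrist_force: [-0.2, -0.4, 0.4]
width: 0.0818
finger_force: 0.0
```

>>> play_rows:
  translation:
    - [0,0,0]
    - [0,0,0]
    - [0,0,0]
    - [0,0,0]
    - [0,0,0]
  twist:
    - [0,0,0]
    - [0,0,0]
    - [0,0,0]
    - [0,0,0]
    - [0,0,0]
  gripper: [-1,-1,-1,-1,-1]

```text
time: 36.3
tool_pos: [0.4489, 0.332, 0.2245]
ee_rot: [3.141, 0.0, -0.0]
wrist_force: [0.2, -0.8, 0.6]
width: 0.0633
finger_force: 30.0
```

>>> play_rows:
  translation:
    - [0,0,-0.3]
    - [0,0,-0.7]
    - [0,0,-0.9]
    - [0,0,-0.9]
    - [0,0,-0.8]
    - [0,0,-0.4]
    - [0.15,0.4,0]
    - [0.29,0.8,0]
  twist:
    - [0,0,0]
    - [0,0,0]
    - [0,0,0]
    - [0,0,0]
    - [0,0,0]
    - [0,0,0]
    - [0,0,0]
    - [0,0,0]
  gripper: [-1,-1,-1,-1,-1,-1,-1,-1]

```text
time: 37.1
tool_pos: [0.4659, 0.2851, 0.3852]
ee_rot: [-3.14, -0.0, 0.004]
wrist_force: [-0.0, -0.1, -4.3]
width: 0.0633
finger_force: 30.0
```

>>> play_rows:
  translation:
    - [0.29,0.8,0]
    - [0.29,0.8,0]
    - [0.29,0.8,0]
    - [0.29,0.8,0]
    - [0.29,0.8,0]
    - [0.29,0.8,0]
    - [0.29,0.8,0]
    - [0.29,0.8,0]
  twist:
    - [0,0,0]
    - [0,0,0]
    - [0,0,0]
    - [0,0,0]
    - [0,0,0]
    - [0,0,0]
    - [0,0,0]
    - [0,0,0]
  gripper: [-1,-1,-1,-1,-1,-1,-1,-1]

```text
time: 37.9
tool_pos: [0.5593, 0.0268, 0.384]
ee_rot: [-3.141, 0.001, -0.0]
wrist_force: [0.3, 0.0, -3.1]
width: 0.0635
finger_force: 30.0
```

>>> play_rows:
  translation:
    - [0.29,0.8,0]
    - [0.29,0.8,0]
    - [0.29,0.8,0]
    - [0.29,0.8,0]
    - [0.15,0.4,0]
    - [0,0,0]
    - [0,0,0]
    - [0,0,0]
  twist:
    - [0,0,0]
    - [0,0,0]
    - [0,0,0]
    - [0,0,0]
    - [0,0,0]
    - [0,0,0]
    - [0,0,0]
    - [0,0,0]
  gripper: [-1,-1,-1,-1,-1,-1,-1,-1]

```text
time: 38.7
tool_pos: [0.6114, -0.1145, 0.3845]
ee_rot: [-3.141, 0.001, 0.001]
wrist_force: [-0.4, 0.4, -4.0]
width: 0.0637
finger_force: 30.0
```

```bash
python3 look.py w10 head_ring; python3 - <<'E'
from fit import *; import pickle
im=cv2.imread('pics/w10.png')[:,:,::-1].copy(); m=pickle.load(open('pics/w10.pkl','rb'))
p=robot.get_obs()['tool_pos'];z=p[2]-.2245
fit('head_ring',p[:2],'wrist',im,m,circ=[(.032,z+.056),(.0225,z+.056),(.034,z+.012),(.034,z)])
E
```

```text
t 38.7 tcp [ 0.6114 -0.1145  0.3845] rot [-3.1407  0.0005  0.0014] w 0.0637 F [-0.4131  0.3625 -3.9668]
head_ring wrist [(0.91, [0.611, -0.1139, 0.1596])]
cam [ 0.6935 -0.1142  0.3645] axis [-0.2829  0.001  -0.9591]
head_ring wrist (0.032, np.float64(0.2162392447887627)) [154.3397   0.6139  -0.115 ]
head_ring wrist (0.0225, np.float64(0.2162392447887627)) [170.6749   0.6119  -0.114 ]
head_ring wrist (0.034, np.float64(0.1722392447887627)) [116.4263   0.6134  -0.114 ]
head_ring wrist (0.034, np.float64(0.1602392447887627)) [119.1761   0.6154  -0.1135]
```

>>> play_rows:
  translation:
    - [0.055,0,0]
    - [0,0,0.3]
    - [0,0,0.5]
    - [0,0,0.5]
    - [0,0,0.2]
    - [0,0,0]
    - [0,0,0]
  twist:
    - [0,0,0]
    - [0,0,0]
    - [0,0,0]
    - [0,0,0]
    - [0,0,0]
    - [0,0,0]
    - [0,0,0]
  gripper: [-1,-1,-1,-1,-1,-1,-1]

```text
time: 39.5
tool_pos: [0.614, -0.1159, 0.3249]
ee_rot: [3.141, -0.001, -0.0]
wrist_force: [0.0, 0.5, -4.1]
width: 0.0635
finger_force: 30.0
```

Bottom now at 100 mm, around the register's dome. On past the can.

>>> play_rows:
  translation:
    - [0,-0.02,0.1]
    - [0,0,0.2]
    - [0,0,0.2]
    - [0,0,0.2]
    - [0,0,0.2]
    - [0,0,0.1]
    - [0,0,0]
    - [0,0,0]
  twist:
    - [0,0,0]
    - [0,0,0]
    - [0,0,0]
    - [0,0,0]
    - [0,0,0]
    - [0,0,0]
    - [0,0,0]
    - [0,0,0]
  gripper: [-1,-1,-1,-1,-1,-1,-1,-1]

```text
time: 40.3
tool_pos: [0.6139, -0.1152, 0.2845]
ee_rot: [3.141, -0.0, -0.0]
wrist_force: [-0.6, -1.0, -3.8]
width: 0.0635
finger_force: 30.0
```

>>> play_rows:
  translation:
    - [0,0,0.1]
    - [0,0,0.1]
    - [0,0,0.1]
    - [0,0,0.1]
    - [0,0,0.05]
    - [0,0,0.0]
    - [0,0,0]
  twist:
    - [0,0,0]
    - [0,0,0]
    - [0,0,0]
    - [0,0,0]
    - [0,0,0]
    - [0,0,0]
    - [0,0,0]
  gripper: [-1,-1,-1,-1,-1,-1,-1]

```text
time: 41.0
tool_pos: [0.6138, -0.1151, 0.2666]
ee_rot: [3.141, -0.0, -0.0]
wrist_force: [-1.5, -0.3, -1.8]
width: 0.0634
finger_force: 30.0
```

>>> play_rows:
  translation:
    - [0,0,0.01]
    - [0,0,0]
    - [0,0,0]
    - [0,0,0]
    - [0,0,0]
    - [0,0,-0.4]
    - [0,0,-0.9]
    - [0,0,-0.9]
  twist:
    - [0,0,0]
    - [0,0,0]
    - [0,0,0]
    - [0,0,0]
    - [0,0,0]
    - [0,0,0]
    - [0,0,0]
    - [0,0,0]
  gripper: [-1,1,1,1,1,1,1,1]

```text
time: 41.8
tool_pos: [0.6136, -0.1151, 0.3554]
ee_rot: [-3.141, 0.001, -0.0]
wrist_force: [-0.0, 0.3, 0.3]
width: 0.0939
finger_force: 0.0
```

>>> play_rows:
  translation:
    - [0,0,-0.9]
    - [-0.8,0,0]
    - [-0.8,0,0]
    - [-0.8,0,0]
    - [-0.5,0,0]
    - [0,0,0]
    - [0,0,0]
    - [0,0,0]
  twist:
    - [0,0,0]
    - [0,0,0]
    - [0,0,0]
    - [0,0,0]
    - [0,0,0]
    - [0,0,0]
    - [0,0,0]
    - [0,0,0]
  gripper: [1,1,1,1,1,1,1,1]

```text
time: 42.6
tool_pos: [0.4985, -0.1152, 0.3906]
ee_rot: [3.141, -0.001, -0.0]
wrist_force: [-0.3, -0.0, -0.6]
width: 0.0938
finger_force: 0.0
```

```bash
python3 look.py w11 head_ring register; python3 - <<'E'
from fit import *; import pickle
im=cv2.imread('pics/w11.png')[:,:,::-1].copy(); m=pickle.load(open('pics/w11.pkl','rb'))
fit('head_ring',(.614,-.115),'wrist',im,m,circ=[(.032,.098),(.0225,.098),(.019,.112),(.044,.052)])
i2=robot.snapshot('scene');m2=robot.camera_model('scene')
v=project([.614,-.115,.07],m2)[0].astype(int); r=project([.614,-.115,.08],m)[0].astype(int)
f=lambda i,p:cv2.resize(i[max(0,p[1]-60):p[1]+60,p[0]-60:p[0]+60,::-1],(390,390))
cv2.imwrite('pics/w11c.png',np.hstack([f(i2,v),f(im,r)])); print(r)
E
```

```text
t 42.6 tcp [ 0.4985 -0.1152  0.3906] rot [ 3.1413 -0.0012 -0.    ] w 0.0938 F [-0.3165 -0.0327 -0.6266]
head_ring wrist []
register wrist [(0.9, [0.6131, -0.1154, 0.0743]), (0.74, [0.3381, 0.01, 0.0028]), (0.65, [0.3211, -0.1972, -0.0005]), (0.58, [0.5157, -0.0074, 0.0025])]
cam [ 0.5807 -0.115   0.3708] axis [-0.2812  0.0002 -0.9596]
head_ring wrist (0.032, 0.098) [151.8872   0.6135  -0.111 ]
head_ring wrist (0.0225, 0.098) [276.8594   0.613   -0.1145]
head_ring wrist (0.019, 0.112) [245.3664   0.6115  -0.1175]
head_ring wrist (0.044, 0.052) [219.8853   0.6125  -0.1135]
[272  77]
```

View pics/w11c.png

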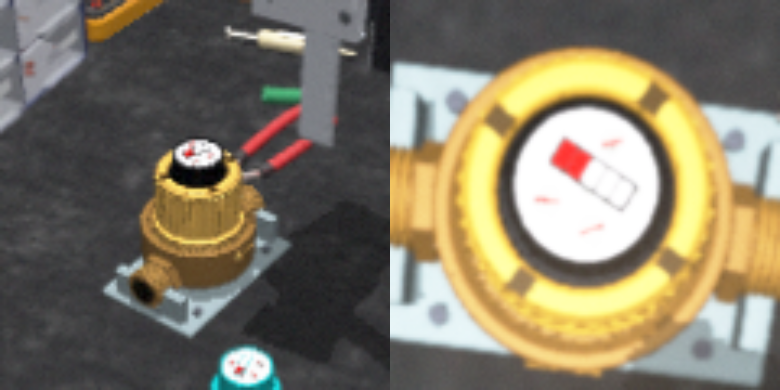

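The picture shows the ring seated upright in the body's mouth, with the register's dome looking out at the top. The gripper is clear, so I'm handing in.

```bash
python3 -c "
from bench import robot
print(robot.close_job())"
```

```text
the job is handed in; nothing more can be done
None
```

The water meter is assembled and I handed the job in at about 43 s of the 128 s allowed: chamber, impeller, cover, register and head ring all measured and looked seated, upright and released; the hand-in returned no verdict.

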